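# Draw the low spice tin out of the packed tray and weigh it

## Task

Weigh the low spice tin: with a fingertip on its lid, slide it across the tray out of the packed tins until it stands a good finger's breadth clear of them all, then pick it up by its sides and set it gently, upright, in the middle of the scale's plate and let go. Its lid is thin sheet that dents, so never press it down with more than about 1 kg (10 N) while sliding it out, and no harder on the scale. Leave the other tins and everything else where they stand.

Things in the scene. Friction and masses are not known exactly. Their poses are not given: they have to be found in the camera images.
- low_tin_mid (a point): the low tin: round metal spice tin, 54 mm across, 100 to 200 g. This point is on its axis, 12 mm above its foot; z up. Its tight slip lid is pushed on more or less far: the top lies anywhere from 22 to 31 mm above the foot (all other tins: 38 mm). The lid's thin flat top (47 mm across) gives about 1 mm per 7 N. In one of the three front-row places, touching neighbours: no room for fingers beside it
- tin_a_mid (a point): one of the six taller tins, the same bare metal, 54 mm across and 38 mm tall, about 200 g; this point is its centre, half-way up (19 mm). It stands in the front row (row of three, nearest the tray's front)
- tin_b_mid (a point): one of the six taller tins, the same bare metal, 54 mm across and 38 mm tall, about 200 g; this point is its centre, half-way up (19 mm). It stands in the front row (row of three, nearest the tray's front)
- tin_c_mid (a point): one of the six taller tins, the same bare metal, 54 mm across and 38 mm tall, about 200 g; this point is its centre, half-way up (19 mm). It stands in the back row (row of four)
- tin_d_mid (a point): one of the six taller tins, the same bare metal, 54 mm across and 38 mm tall, about 200 g; this point is its centre, half-way up (19 mm). It stands in the back row (row of four)
- tin_e_mid (a point): one of the six taller tins, the same bare metal, 54 mm across and 38 mm tall, about 200 g; this point is its centre, half-way up (19 mm). It stands in the back row (row of four)
- tin_f_mid (a point): one of the six taller tins, the same bare metal, 54 mm across and 38 mm tall, about 200 g; this point is its centre, half-way up (19 mm). It stands in the back row (row of four)
- tray: low oblong lacquered wooden serving tray, 205 mm (its x) by 256 mm (its y), fixed to the counter. Origin at the centre of its underside; +x points from its front rim (near the robot) to its back rim, z up. The floor is 10 mm above the origin; rim 6 mm thick, 20 mm high. Tins stand in two nested rows along y: four at the back (x = 64 mm), three in front (x = 17 mm; y = -54, 0, 54 mm)
- plate (a point): centre of the top face of the round steel weighing plate of the flat kitchen scale: plate 132 mm across, 24 mm above the counter; it gives about 1 mm per 8 N. Scale body 190 by 150 mm, 17 mm high, fixed; its axes turn with the scale, x away from the display
- canister: bystander: glass canister, 92 mm across, 135 mm tall with its brass knob; origin at the centre of its foot
- mug: bystander: white mug, 76 mm across, 75 mm tall; origin at the centre of its foot
- syrup: bystander: amber bottle, 60 mm across, 200 mm tall; origin at the centre of its foot
- scoop: bystander: brass spoon 150 mm long lying flat, handle towards its -x; origin under its middle
- bay (a point): middle of the tray's empty front strip of floor, on the floor, tray axes (57 mm on the front side of the tray's middle; inner face of the front rim 39 mm farther). Tins slide out of the front row towards it, along the tray's -x. To slide on the tray, a tin needs a sideways force of about 0.4 to 0.55 of its weight plus what presses on it; pressed too lightly, the fingertip slips over the lid
Mind the look-alikes: they are no part of the job. What is shaped like the part that bears tin_d_mid but pink is not meant. What is shaped like the part that bears low_tin_mid but blue is not meant.

How it is judged:
By the outcome, as a careful person would: the job done as asked, in the order asked, and still so for the second after the job is handed in, with the robot touching nothing.
It also fails if it takes over 69 s, if anything falls off the work surface, if the arm or the gripper's body presses on something with over 40 N, if the wrist force passes 120 N, or if a joint passes its speed limit or range.

## Robot

A 6-joint arm with a two-finger parallel gripper is mounted at the origin on the work surface. World frame = base frame: x ahead of the robot, y to its left, z up, the work surface at z = 0. Lengths are in m, angles in rad, forces in N, time in s.
With the tool pointing down it reaches from about 0.375 to 0.825 m from the base axis. Payload 5.5 kg.
Tool frame: the origin (TCP) lies midway between the tips of the shut fingers; the grasp point (between the pads) lies pinch_z behind it (pinch_z is the distance from the TCP to the grasp point, in m); z points along the fingers, y is the line along which they close (so a half turn about z gives the same grasp; the last joint's range is limited). The gripper opens to 85 mm and grips with 20 to 120 N. Pads are 22 mm wide; open, the fingers measure 114 mm over their backs; the gripper's body (76 mm by 85 mm) begins 54 mm behind the grasp point. The pads swing forward as they close: fully open they stand 13 mm farther back than shut.
Start: joints at [1.282, 0.314, -0.047, 1.21, 0, 1.571], TCP at [0.171, 0.575, 0.231] pointing down, gripper open.
Joint ranges: [-2.67, 2.67], [-0.69, 1.73], [-1.03, 1.25], [-2.08, 2.16], [-1.42, 1.45], [-3.14, 3.14]. Speed limits (rad/s): [2.39, 2.39, 3.01, 3.14, 3.14, 3.14].

## Interface

Orientations are given as a rotation vector (axis times angle).
In Python, from bench import * gives the robot as it stands.
- The arm moves only by the tool step_arm, never from a script. Its arguments are lists of equal length, an entry for each row: "slide": the shift along the tool's x, y, z in cm, a list of three; "turn": the turn, a rotation vector about the tool's x, y, z in units of 5 degrees (1.0 is 5 degrees), a list of three; "claw": the finger opening in cm, from 0 to 8.54. A call has 1 to 20 rows; each row is the pose to reach, as a shift and turn from the pose commanded when the call began, along the tool's axes at that moment; what a row does not reach only later rows make up. A row lasts 1/12 s, in which the tool goes at most 41.7 mm and 7.16 degrees, less where a joint would pass 70% of its speed; a pose out of reach is approached as far as the arm can. A call with a gripper value outside its range is refused whole. The fingers move at their own pace and stop on an object; "newtons" is the grip in N (left out, the last holds). Time passes only in rows, so rows that repeat a pose let the fingers close. It gives the time, the measured TCP pose, the force, the opening and the grip force at its end, in the units of the state.
- observe(): the state, without advancing time (a new reading comes with each control period).
- get_image(name): name is "side" or "top"; returns (picture, depth): 420x560x3 uint8, red, green, blue; 420x560 float32, m along the optical axis (not along the pixel's ray), 0 where there is no reading.
- camera_params(name): a dict with "fx", "fy", "cx", "cy" (pixels), "k1" (the pictures are not rectified: a ray, as slopes to the right and down, at radius r is drawn at 1 + k1 r^2 times it, then the intrinsics apply), "xyz" and "orientation" of the camera in the world. Camera axes: x right, y down, z forward; pixel columns grow to the right and rows downward; lengths in m; the calibration is good to about 2 mm. A picture is of the moment at which its call begins. camera_params takes no time and is no camera call.
- job_done(): hands the job in; it is judged then, once.
The state is a dict: "clock": time; "qpos": joint angles; "qvel": joint speeds; "joint_torque": joint torques, N m; "eef_pos": TCP position; "ee_rot": TCP orientation; "wrist_force": force on the tool from outside, world axes, zero at the start; "wrist_torque": the same for the moment, N m; "width": finger opening in m; "finger_force": force on a finger pad.
Only numpy, scipy, OpenCV 4.12 (cv2) and the standard library are available. Lean on these libraries where they do the work, as an engineer would, in place of code of your own. Each camera call takes 0.05 s, during which the arm holds its last target. There are 200 camera calls.

## Working session

There is one attempt and no reset: what is moved stays moved. The work goes in short steps, Python scripts to look and compute and a tool call to move; the robot and the scene stay as the last step left them, time stands still between calls to the robot, and variables do not carry over. Pictures are saved under pics/ and viewed, at most 10 in all, crops included, and the job is handed in when it is done.

Besides the shell and the picture viewer there is one more tool, called after ">>>" as name(argument=value, ...), one argument or row to a line, values as JSON. step_arm: Moves the arm, as the interface text tells. Its arguments: {"type":"object","properties":{"slide":{"type":"array","items":{"type":"array","items":{"type":"number"}}},"turn":{"type":"array","items":{"type":"array","items":{"type":"number"}}},"claw":{"type":"array","items":{"type":"number"}},"newtons":{"type":"number"}},"required":["slide","turn","claw"]}

```bash
mkdir -p pics; cat > h.py <<'E'
from bench import *
import numpy as np, cv2
from scipy.spatial.transform import Rotation as R
def cam(n):
    p=camera_params(n);o=np.array(p["orientation"],float)
    M=R.from_rotvec(o).as_matrix() if o.size==3 else (o if o.shape==(3,3) else R.from_quat(o).as_matrix())
    return p,M
def ray(n,u,v):
    p,M=cam(n);xd=(u-p["cx"])/p["fx"];yd=(v-p["cy"])/p["fy"];x,y=xd,yd
    for _ in range(20):
        s=1+p["k1"]*(x*x+y*y);x,y=xd/s,yd/s
    return np.array(p["xyz"]),M@np.array([x,y,1.])
def atz(n,u,v,z):
    c,d=ray(n,u,v);return c+d*(z-c[2])/d[2]
def atd(n,u,v,dep):
    c,d=ray(n,u,v);return c+d*dep
def save(n,f):
    im,d=get_image(n);cv2.imwrite(f"pics/{f}.png",im[:,:,::-1]);np.save(f"pics/{f}.npy",d);return im,d
E
python3 - <<'E'
from h import *
np.set_printoptions(precision=4,suppress=True)
for n in("top","side"):
    save(n,n+"0");print(camera_params(n))
print(observe())
a=cv2.imread("pics/top0.png");b=cv2.imread("pics/side0.png")
E
```

```text
{'fx': 393.93210049604704, 'fy': 393.93210049604704, 'cx': 279.4226074623758, 'cy': 213.21353170871438, 'k1': 0.014735922040212304, 'xyz': array([0.5125, 0.0059, 1.1712]), 'orientation': array([-2.1586,  2.1799, -0.1054])}
{'fx': 452.49265852576, 'fy': 452.49265852576, 'cx': 277.66874952385007, 'cy': 202.75614957715553, 'k1': -0.024404086141661212, 'xyz': array([0.5066, 0.9498, 0.6388]), 'orientation': array([-0.1781,  2.6957, -1.5164])}
{'clock': 0.1, 'qpos': array([ 1.282 ,  0.3142, -0.048 ,  1.2102, -0.    ,  1.5708]), 'qvel': array([ 0.0002, -0.0001,  0.0013, -0.0002, -0.0009,  0.0006]), 'joint_torque': array([  0.0001, -54.0767,  34.0541,   0.0112,  -0.    ,  -0.    ]), 'eef_pos': array([0.1707, 0.5747, 0.2305]), 'ee_rot': array([-0.452 , -3.1087,  0.0024]), 'wrist_force': array([-0.4328,  0.497 , -0.3211]), 'wrist_torque': array([-0.0279, -0.027 , -0.0369]), 'finger_force': 0.0, 'width': 0.0852619441507566}
```

View pics/top0.png

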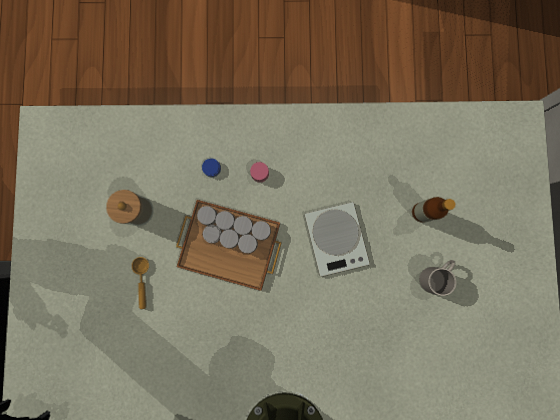

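View pics/side0.png

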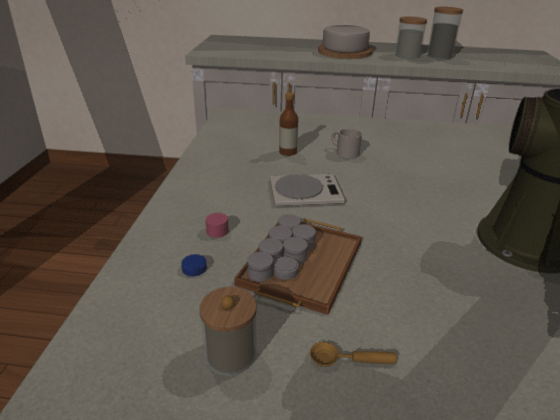

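Top view: the tins are at (206,215), (225,220), (243,225) and (261,231) in the back row, and (211,234), (229,239) and (248,243) in the front row. The scale plate is at (336,232).

Candidates for the low tin are the front-row tins (211,234), (229,239) and (248,243). The blue (211,168) and pink (260,172) look-alikes are excluded. The side view suggests the one at (286,268) in that picture, which is top (211,234). I'll check it with a crop and depth.

```bash
python3 - <<'E'
from h import *
np.set_printoptions(precision=4,suppress=True)
a=cv2.imread("pics/top0.png");b=cv2.imread("pics/side0.png")
A=cv2.resize(a[190:300,165:295],(650,550)[:2],interpolation=cv2.INTER_CUBIC)[:, :]
B=cv2.resize(b[205:315,230:370],(700,550),interpolation=cv2.INTER_CUBIC)
cv2.imwrite("pics/cA.png",A);cv2.imwrite("pics/cB.png",B)
d=np.load("pics/top0.npy")
for u,v in[(206,215),(225,220),(243,225),(261,231),(211,234),(229,239),(248,243),(220,265),(336,232),(325,250)]:
    print((u,v),atd("top",u,v,np.median(d[v-3:v+4,u-3:u+4])))
ds=np.load("pics/side0.npy")
for u,v in[(286,265),(295,246),(303,233),(260,261)]:
    print('s',(u,v),atd("side",u,v,np.median(ds[v-2:v+3,u-2:u+3])))
E
```

```text
(206, 215) [0.6215 0.2183 0.0483]
(225, 220) [0.6066 0.1637 0.0488]
(243, 225) [0.5918 0.1123 0.0485]
(261, 231) [0.5741 0.061  0.0481]
(211, 234) [0.5677 0.206  0.0344]
(229, 239) [0.5522 0.1522 0.0484]
(248, 243) [0.5403 0.0981 0.0484]
(220, 265) [0.478  0.1832 0.0104]
(336, 232) [ 0.5704 -0.156   0.0247]
(325, 250) [ 0.5186 -0.1231  0.0235]
s (286, 265) [0.5682 0.2102 0.0347]
s (295, 246) [0.5542 0.1612 0.0495]
s (303, 233) [0.5407 0.109  0.0489]
s (260, 261) [0.6213 0.2232 0.0495]
```

View pics/cA.png

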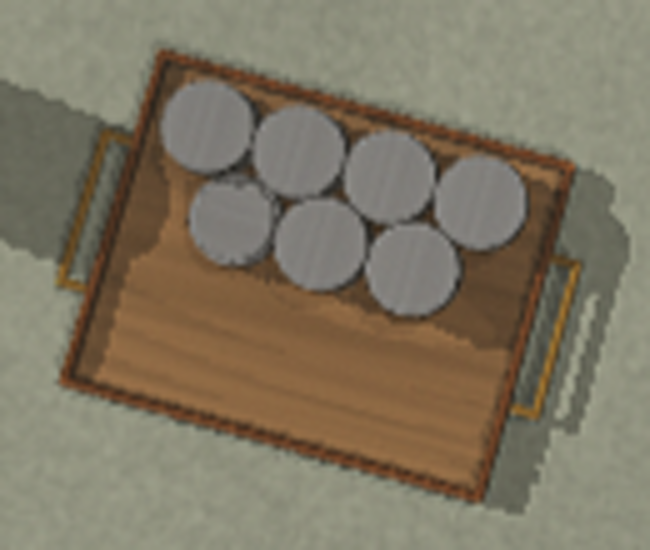

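View pics/cB.png

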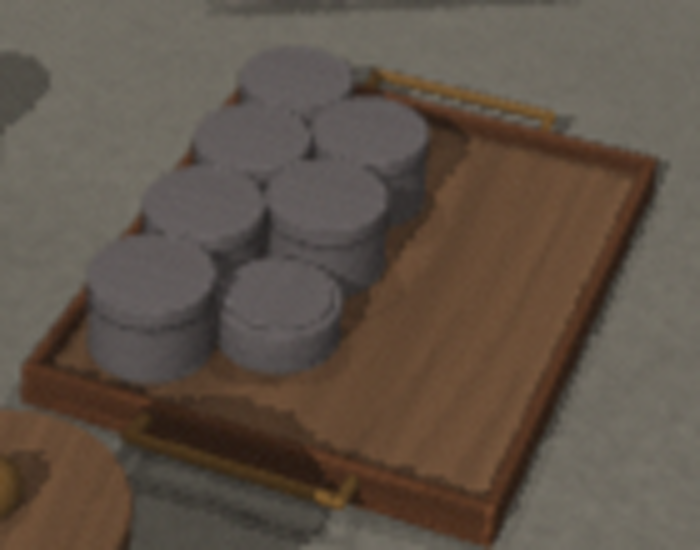

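The side crop shows the tin at (283,310) sitting lower than the rest, with its lid at 24.5 mm above the tray floor. It is at top-view (211,234), in tray place y=+54. Next I fit the row pattern and plan the approach.

```bash
cat >> h.py <<'E'
np.set_printoptions(precision=4,suppress=True)
def go(p,yd,o=None):
    """shift cm / turn units to TCP p, pointing down, tool y along +-yd (xy)"""
    o=o or observe();M=R.from_rotvec(o["ee_rot"]);best=None
    for s in(1,-1):
        y=np.array([*yd,0.])*s;y/=np.linalg.norm(y);z=np.array([0,0,-1.]);x=np.cross(y,z)
        t=(M.inv()*R.from_matrix(np.c_[x,y,z])).as_rotvec()
        if best is None or np.linalg.norm(t)<np.linalg.norm(best):best=t
    print("slide",M.inv().apply(np.array(p)-o["eef_pos"])*100,"turn",np.degrees(best)/5)
E
python3 - <<'E'
from h import *
from scipy.optimize import least_squares
c=[(208,127),(299,152),(390,177),(480,202),(233,221),(321,244),(412,270)]
m=np.array([(64,81),(64,27),(64,-27),(64,-81),(17,54),(17,0),(17,-54)])/1e3
W=np.array([atz("top",165+(x+.5)/5-.5,190+(y+.5)/5-.5,.0345 if i==4 else .048)[:2] for i,(x,y) in enumerate(c)])
def T(q,m):
    C,S=np.cos(q[2]),np.sin(q[2]);return m@np.array([[C,S],[-S,C]])+q[:2]
s=least_squares(lambda q:(T(q,m)-W).ravel(),[.5,.15,-.27])
print("tray",s.x,"res mm",(T(s.x,m)-W)*1e3);q=s.x
low=T(q,np.array([.017,.054]));print("low",W[4],low)
xd=np.array([np.cos(q[2]),np.sin(q[2])]);yd=np.array([-xd[1],xd[0]]);print("xd",xd,"yd",yd)
p=low-.003*xd
o=observe();print(R.from_rotvec(o["ee_rot"]).as_matrix())
go([*p,.08],yd)
try: print(pinch_z)
except Exception as e: print(e)
# plate rim
a=cv2.imread("pics/top0.png")
cv2.imwrite("pics/cP.png",cv2.resize(a[195:285,295:380],(680,600)[:1]+(720,),interpolation=cv2.INTER_CUBIC)[:600])
E
```

```text
tray [ 0.5375  0.1575 -0.2789] res mm [[-0.1845  0.0384]
 [-0.1619  0.2973]
 [-0.1765  0.4407]
 [-0.2368 -0.1122]
 [ 0.5193 -0.6215]
 [-0.0875  0.0351]
 [ 0.3278 -0.0779]]
low [0.5682 0.2054] [0.5687 0.2048]
xd [ 0.9614 -0.2753] yd [0.2753 0.9614]
[[-0.9586  0.2848 -0.0004]
 [ 0.2848  0.9586 -0.0015]
 [-0.     -0.0016 -1.    ]]
slide [-48.3871 -24.1033  15.0865] turn [-0.0178  0.0001 -0.1135]
0.0187
```

View pics/cP.png

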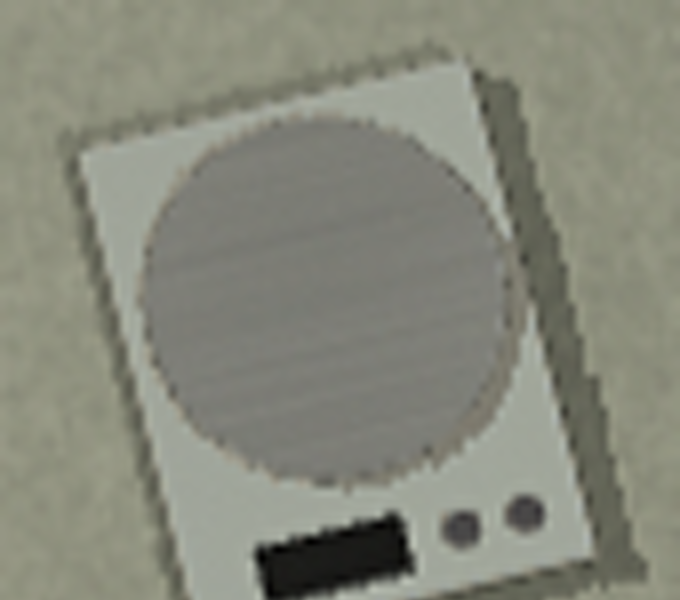

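>>> step_arm(
  slide=[
    [-10,-5,0],
    [-22,-11,0],
    [-36,-18,0],
    [-48.4,-24.1,2],
    [-48.4,-24.1,2],
    [-48.4,-24.1,2],
    [-48.4,-24.1,2],
    [-48.4,-24.1,2],
    [-48.4,-24.1,2],
    [-48.4,-24.1,2],
    [-48.4,-24.1,2],
    [-48.4,-24.1,2],
    [-48.4,-24.1,2],
    [-48.4,-24.1,2],
    [-48.4,-24.1,6],
    [-48.4,-24.1,10],
    [-48.4,-24.1,13],
    [-48.4,-24.1,15],
    [-48.4,-24.1,15],
    [-48.4,-24.1,15],
  ],
  turn=[
    [0,0,0],
    [0,0,0],
    [0,0,0],
    [0,0,-0.1],
    [0,0,-0.1],
    [0,0,-0.1],
    [0,0,-0.1],
    [0,0,-0.1],
    [0,0,-0.1],
    [0,0,-0.1],
    [0,0,-0.1],
    [0,0,-0.1],
    [0,0,-0.1],
    [0,0,-0.1],
    [0,0,-0.1],
    [0,0,-0.1],
    [0,0,-0.1],
    [0,0,-0.1],
    [0,0,-0.1],
    [0,0,-0.1],
  ],
  claw=[0,0,0,0,0,0,0,0,0,0,0,0,0,0,0,0,0,0,0,0],
  newtons=30,
)

```text
clock: 1.77
eef_pos: [0.5648, 0.2059, 0.0802]
ee_rot: [-0.438, -3.108, 0.002]
wrist_force: [-0.6, -0.0, 0.8]
width: 0.0002
finger_force: 0.0
```

>>> step_arm(
  slide=[
    [0,0,1.5],
    [0,0,3],
    [0,0,4],
    [0,0,4.1],
    [0,0,4.1],
    [0,0,4.1],
  ],
  turn=[
    [0,0,0],
    [0,0,0],
    [0,0,0],
    [0,0,0],
    [0,0,0],
    [0,0,0],
  ],
  claw=[0,0,0,0,0,0],
)

```text
clock: 2.27
eef_pos: [0.567, 0.2067, 0.0416]
ee_rot: [0.438, 3.109, 0.001]
wrist_force: [0.4, 0.3, 0.5]
width: 0.0002
finger_force: 0.0
```

```bash
python3 - <<'E'
from h import *
im,d=save("side","s1");o=observe();print(o)
cv2.imwrite("pics/s1c.png",cv2.resize(im[200:300,240:360,::-1],(720,600),interpolation=cv2.INTER_CUBIC))
E
```

```text
{'clock': 2.3167, 'qpos': array([ 0.3495,  0.4555, -0.2984,  0.8149,  0.    ,  0.6295]), 'qvel': array([-0.0004,  0.0006, -0.0024, -0.0027,  0.0015, -0.0011]), 'joint_torque': array([  0.0159, -56.9133,  28.6178,   0.0286,   0.0004,   0.0004]), 'eef_pos': array([0.5671, 0.2067, 0.0417]), 'ee_rot': array([0.4382, 3.1091, 0.0014]), 'wrist_force': array([ 0.7588, -0.18  ,  0.3767]), 'wrist_torque': array([-0.0047,  0.0245,  0.013 ]), 'finger_force': 0.0, 'width': -0.0002812302490897612}
```

View pics/s1c.png

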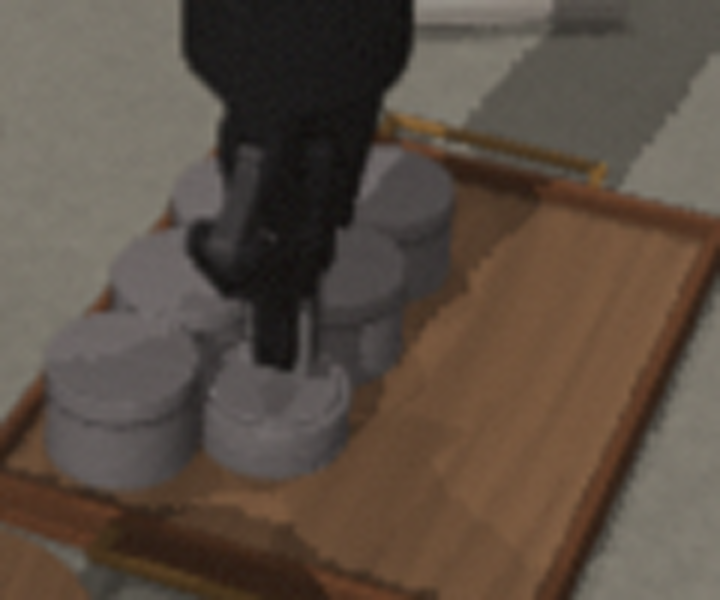

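The crop shows the shut fingertip at (280,365), just above the middle of the low lid at (280,395).

>>> step_arm(
  slide=[
    [0,0,0.2],
    [0,0,0.4],
    [0,0,0.5],
    [0,0,0.5],
  ],
  turn=[
    [0,0,0],
    [0,0,0],
    [0,0,0],
    [0,0,0],
  ],
  claw=[0,0,0,0],
)

```text
clock: 2.65
eef_pos: [0.566, 0.2062, 0.0351]
ee_rot: [-0.438, -3.111, 0.0]
wrist_force: [-0.6, 0.1, -0.6]
width: -0.0001
finger_force: 0.0
```

>>> step_arm(
  slide=[
    [0,0,0.03],
    [0,0,0.06],
    [0,0,0.06],
    [0,0,0.06],
  ],
  turn=[
    [0,0,0],
    [0,0,0],
    [0,0,0],
    [0,0,0],
  ],
  claw=[0,0,0,0],
)

```text
clock: 2.98
eef_pos: [0.5662, 0.2063, 0.0347]
ee_rot: [-0.439, -3.111, 0.0]
wrist_force: [0.7, 0.1, -0.5]
width: -0.0002
finger_force: 0.0
```

>>> step_arm(
  slide=[
    [0,0,0.03],
    [0,0,0.06],
    [0,0,0.06],
    [0,0,0.06],
  ],
  turn=[
    [0,0,0],
    [0,0,0],
    [0,0,0],
    [0,0,0],
  ],
  claw=[0,0,0,0],
)

```text
clock: 3.32
eef_pos: [0.5662, 0.2063, 0.0341]
ee_rot: [-0.439, -3.111, 0.0]
wrist_force: [0.1, -0.2, 0.7]
width: 0.0001
finger_force: 0.0
```

>>> step_arm(
  slide=[
    [0,0,0.03],
    [0,0,0.05],
    [0,0,0.05],
    [0,0,0.05],
  ],
  turn=[
    [0,0,0],
    [0,0,0],
    [0,0,0],
    [0,0,0],
  ],
  claw=[0,0,0,0],
)

```text
clock: 3.65
eef_pos: [0.5662, 0.2063, 0.0336]
ee_rot: [0.438, 3.111, 0.0]
wrist_force: [-0.3, 0.0, -0.5]
width: -0.0
finger_force: 0.1
```

>>> step_arm(
  slide=[
    [0,0,0.03],
    [0,0,0.05],
    [0,0,0.05],
    [0,0,0.05],
  ],
  turn=[
    [0,0,0],
    [0,0,0],
    [0,0,0],
    [0,0,0],
  ],
  claw=[0,0,0,0],
)

```text
clock: 3.98
eef_pos: [0.5662, 0.2063, 0.0333]
ee_rot: [0.438, 3.111, 0.0]
wrist_force: [-0.9, 0.3, 3.0]
width: 0.0
finger_force: 1.3
```

>>> step_arm(
  slide=[
    [0,0,0.03],
    [0,0,0.06],
    [0,0,0.06],
    [0,0,0.06],
  ],
  turn=[
    [0,0,0],
    [0,0,0],
    [0,0,0],
    [0,0,0],
  ],
  claw=[0,0,0,0],
)

```text
clock: 4.32
eef_pos: [0.5662, 0.2063, 0.0328]
ee_rot: [0.438, 3.111, 0.0]
wrist_force: [-1.1, -1.2, 4.4]
width: 0.0002
finger_force: 2.7
```

>>> step_arm(
  slide=[
    [0,0,0.02],
    [0,0,0.04],
    [0,0,0.04],
    [0,0,0.04],
  ],
  turn=[
    [0,0,0],
    [0,0,0],
    [0,0,0],
    [0,0,0],
  ],
  claw=[0,0,0,0],
)

```text
clock: 4.65
eef_pos: [0.5663, 0.2063, 0.0326]
ee_rot: [0.438, 3.111, 0.0]
wrist_force: [-1.7, -0.8, 7.5]
width: 0.0001
finger_force: 3.5
```

```bash
python3 - <<'E'
from h import *
o=observe();print(o["wrist_force"],o["eef_pos"],o["ee_rot"])
M=R.from_rotvec(o["ee_rot"]).as_matrix();print(M[:,0],M[:,2]); xd=np.array([.9614,-.2753,0]);print("-xd in tool",M.T@-xd)
E
```

```text
[-1.7305 -0.8112  7.513 ] [0.5663 0.2063 0.0326] [0.4384 3.1106 0.0003]
[-0.961   0.2764 -0.0003] [ 0.0003  0.0001 -1.    ]
-xd in tool [ 1.     -0.0012 -0.0003]
```

>>> step_arm(
  slide=[
    [0.1,0,0],
    [0.2,0,0],
    [0.35,0,0],
    [0.5,0,0],
    [0.65,0,0],
    [0.8,0,0],
    [0.8,0,0],
  ],
  turn=[
    [0,0,0],
    [0,0,0],
    [0,0,0],
    [0,0,0],
    [0,0,0],
    [0,0,0],
    [0,0,0],
  ],
  claw=[0,0,0,0,0,0,0],
)

```text
clock: 5.23
eef_pos: [0.5595, 0.2089, 0.0328]
ee_rot: [0.438, 3.109, 0.001]
wrist_force: [3.0, -0.8, 6.7]
width: 0.0002
finger_force: 2.9
```

```bash
cat >> h.py <<'E'
def lowpos(f,sl=.0335,z=.0345):
    im,d=save("top",f);return im,d
E
python3 - <<'E'
from h import *
im,_=save("top","t2");sm,_=save("side","s2");o=observe();print(o["wrist_force"],o["eef_pos"])
a=cv2.resize(im[200:270,180:270,::-1],(540,420),interpolation=cv2.INTER_CUBIC)
b=cv2.resize(sm[215:300,240:330,::-1],(445,420),interpolation=cv2.INTER_CUBIC)
cv2.imwrite("pics/c2.png",cv2.resize(np.hstack([a,b]),(800,341)))
E
```

```text
[ 3.5857 -1.3052  4.6293] [0.5595 0.2089 0.0328]
```

View pics/c2.png

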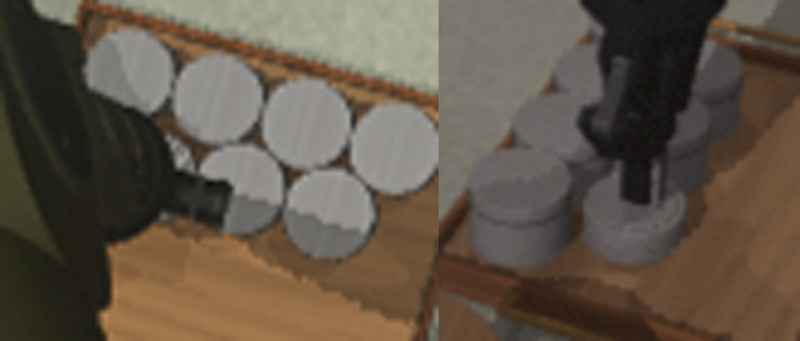

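In the side crop the low tin has moved with the fingertip: its edges shifted about 2.6 px right and a gap has opened behind it. I carry on with slightly more press.

>>> step_arm(
  slide=[
    [0.15,0,0.03],
    [0.3,0,0.03],
    [0.45,0,0.03],
    [0.6,0,0.03],
    [0.8,0,0.03],
    [1.0,0,0.03],
    [1.2,0,0.03],
    [1.4,0,0.03],
    [1.6,0,0.03],
    [1.7,0,0.03],
  ],
  turn=[
    [0,0,0],
    [0,0,0],
    [0,0,0],
    [0,0,0],
    [0,0,0],
    [0,0,0],
    [0,0,0],
    [0,0,0],
    [0,0,0],
    [0,0,0],
  ],
  claw=[0,0,0,0,0,0,0,0,0,0],
)

```text
clock: 6.17
eef_pos: [0.5436, 0.2136, 0.0327]
ee_rot: [0.438, 3.108, 0.002]
wrist_force: [3.3, -1.4, 6.3]
width: 0.0001
finger_force: 3.2
```

>>> step_arm(
  slide=[
    [0.15,0,0.01],
    [0.35,0,0.02],
    [0.55,0,0.02],
    [0.75,0,0.02],
    [0.95,0,0.02],
    [1.15,0,0.02],
    [1.35,0,0.02],
    [1.55,0,0.02],
    [1.75,0,0.02],
    [1.9,0,0.02],
  ],
  turn=[
    [0,0,0],
    [0,0,0],
    [0,0,0],
    [0,0,0],
    [0,0,0],
    [0,0,0],
    [0,0,0],
    [0,0,0],
    [0,0,0],
    [0,0,0],
  ],
  claw=[0,0,0,0,0,0,0,0,0,0],
)

```text
clock: 7.0
eef_pos: [0.5256, 0.2189, 0.0326]
ee_rot: [0.438, 3.107, 0.002]
wrist_force: [3.9, -1.9, 6.7]
width: 0.0001
finger_force: 3.4
```

```bash
python3 - <<'E'
from h import *
sm,_=save("side","s3");o=observe();print(o["wrist_force"],o["eef_pos"])
cv2.imwrite("pics/c3.png",cv2.resize(sm[210:300,240:360,::-1],(720,540),interpolation=cv2.INTER_CUBIC))
E
```

```text
[ 4.3268 -0.7015  7.3717] [0.5254 0.219  0.0326]
```

View pics/c3.png

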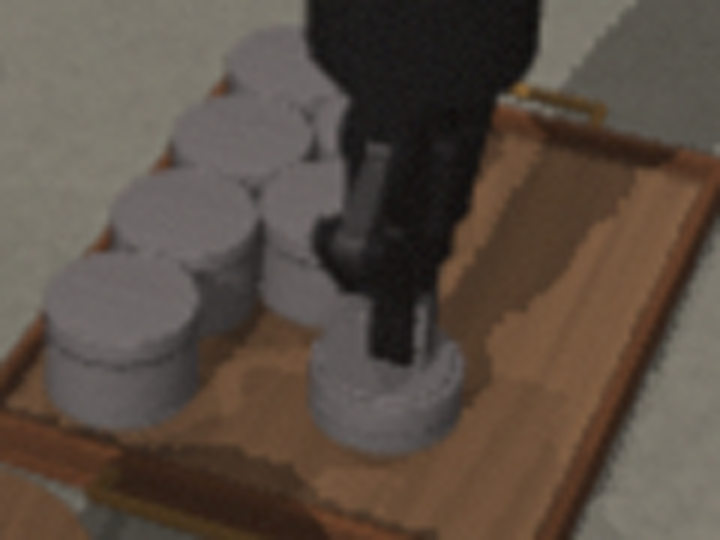

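The crop shows the low tin at (385,385) travelling with the fingertip and well out of the row. I slide it about 27 mm further.

>>> step_arm(
  slide=[
    [0.15,0,0.0],
    [0.35,0,0.01],
    [0.6,0,0.01],
    [0.85,0,0.01],
    [1.1,0,0.01],
    [1.35,0,0.01],
    [1.6,0,0.01],
    [1.85,0,0.02],
    [2.1,0,0.02],
    [2.35,0,0.02],
    [2.6,0,0.02],
    [2.7,0,0.02],
    [2.7,0,0.02],
  ],
  turn=[
    [0,0,0],
    [0,0,0],
    [0,0,0],
    [0,0,0],
    [0,0,0],
    [0,0,0],
    [0,0,0],
    [0,0,0],
    [0,0,0],
    [0,0,0],
    [0,0,0],
    [0,0,0],
    [0,0,0],
  ],
  claw=[0,0,0,0,0,0,0,0,0,0,0,0,0],
)

```text
clock: 8.13
eef_pos: [0.4997, 0.2265, 0.0325]
ee_rot: [0.438, 3.107, 0.002]
wrist_force: [3.5, -1.4, 6.9]
width: -0.0002
finger_force: 3.8
```

>>> step_arm(
  slide=[
    [0,0,-0.3],
    [0,0,-1.5],
    [0,0,-4],
    [0,0,-8],
    [0,-4,-8],
    [0,-8,-8],
    [0,-12,-8],
    [0,-16,-8],
    [0,-20,-8],
    [0,-20,-8],
    [0,-20,-8],
  ],
  turn=[
    [0,0,0],
    [0,0,0],
    [0,0,0],
    [0,0,0],
    [0,0,0],
    [0,0,0],
    [0,0,0],
    [0,0,0],
    [0,0,0],
    [0,0,0],
    [0,0,0],
  ],
  claw=[0,0,0,0,6,8.5,8.5,8.5,8.5,8.5,8.5],
)

```text
clock: 9.05
eef_pos: [0.4408, 0.0323, 0.1108]
ee_rot: [-0.444, -3.108, -0.001]
wrist_force: [0.2, -1.2, 0.2]
width: 0.0831
finger_force: 0.0
```

```bash
python3 - <<'E'
from h import *
im,d=save("top","t4");o=observe();print(o["eef_pos"],o["wrist_force"])
a=cv2.resize(im[190:300,165:295,::-1],(650,550),interpolation=cv2.INTER_CUBIC);cv2.imwrite("pics/c4.png",a)
# low-tin blob from depth
pts=[]
for v in range(225,285):
    for u in range(175,275):
        if d[v,u]>0:
            p=atd("top",u,v,d[v,u])
            if .029<p[2]<.040: pts.append(p)
pts=np.array(pts);xd=np.array([.9614,-.2753]);yd=np.array([.2753,.9614])
t=(pts[:,:2]-[.5375,.1575]);t=np.c_[t@xd,t@yd]
k=(t[:,0]<-.02)&(t[:,0]>-.085)&(abs(t[:,1])<.1)
print(k.sum(),"mean",pts[k].mean(0),"tray",t[k].mean(0),(t[k].min(0)+t[k].max(0))/2)
E
```

```text
[0.4418 0.0334 0.111 ] [1.0979 0.3739 0.6391]Traceback (most recent call last):
  File "<stdin>", line 9, in <module>
  File "h.py", line 16, in atd
    c,d=ray(n,u,v);return c+d*dep
        ~~~^^^^^^^
  File "h.py", line 9, in ray
    p,M=cam(n);xd=(u-p["cx"])/p["fx"];yd=(v-p["cy"])/p["fy"];x,y=xd,yd
        ~~~^^^
  File "h.py", line 5, in cam
    p=camera_params(n);o=np.array(p["orientation"],float)
ValueError: time passes only in moves, steps and waits
```

View pics/c4.png

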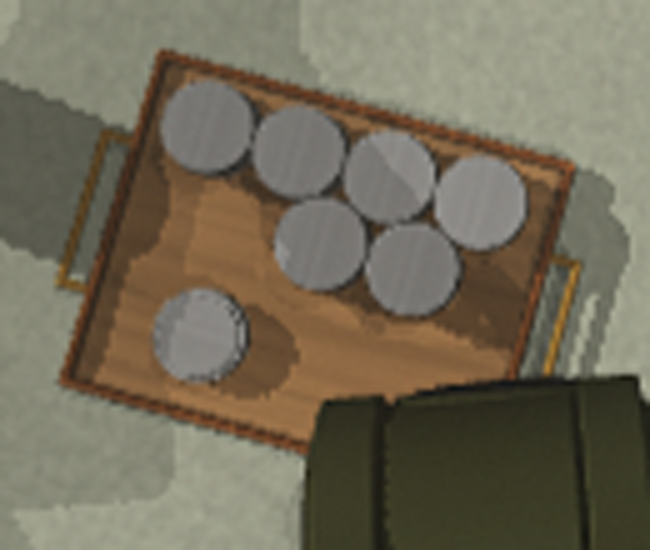

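The top crop shows the low tin standing alone at about (199,335), with the other tins undisturbed. Next I work out its position and the grasp.

```bash
python3 - <<'E'
from h import *
f=lambda x,y:(165+(x+.5)/5-.5,190+(y+.5)/5-.5)
low=atz("top",*f(199,335),.0345);print("low",low)
t=low[:2]-[.5375,.1575];print("tray",t@[.9614,-.2753],t@[.2753,.9614])
print("plate",atz("top",335.1,232.1,.0245))
p=(low[:2]+np.array([.5026,.2257]))/2;print(p)
go([*low[:2],.08],[.2753,.9614]);go([*low[:2],.011],[.2753,.9614])
E
```

```text
low [0.503  0.2244 0.0345]
tray -0.05152550923886664 0.054790453774287734
plate [ 0.5701 -0.1534  0.0245]
[0.5028 0.225 ]
slide [-0.5777 20.0416  3.1126] turn [ 0.0067 -0.0174 -0.0344]
slide [-0.5882 20.0376 10.0126] turn [ 0.0067 -0.0174 -0.0344]
```

>>> step_arm(
  slide=[
    [-0.5,4,0],
    [-0.5,8,0],
    [-0.5,12,0],
    [-0.5,16,1],
    [-0.5,20,2],
    [-0.5,20,3],
    [-0.5,20,3],
    [-0.5,20,3],
  ],
  turn=[
    [0,0,0],
    [0,0,0],
    [0,0,0],
    [0,0,0],
    [0,0,0],
    [0,0,0],
    [0,0,0],
    [0,0,0],
  ],
  claw=[8.5,8.5,8.5,8.5,8.5,8.5,8.5,8.5],
)

```text
clock: 9.77
eef_pos: [0.5011, 0.2254, 0.0802]
ee_rot: [-0.434, -3.109, 0.003]
wrist_force: [0.0, -1.0, -0.1]
width: 0.0851
finger_force: 0.0
```

```bash
python3 - <<'E'
from h import *
print(observe()["eef_pos"]);go([.503,.2248,.011],[.2753,.9614])
E
```

```text
[0.5011 0.2254 0.0802]
slide [-0.2197  0.0144  6.9162] turn [-0.024  -0.0299  0.0179]
```

>>> step_arm(
  slide=[
    [-0.1,0,1.5],
    [-0.1,0,3],
    [-0.1,0,4.5],
    [-0.1,0,5.5],
    [-0.1,0,6.3],
    [-0.1,0,6.5],
    [-0.1,0,6.5],
    [-0.1,0,6.5],
  ],
  turn=[
    [0,0,0],
    [0,0,0],
    [0,0,0],
    [0,0,0],
    [0,0,0],
    [0,0,0],
    [0,0,0],
    [0,0,0],
  ],
  claw=[8.5,8.5,8.5,8.5,8.5,8.5,8.5,8.5],
)

```text
clock: 10.43
eef_pos: [0.5041, 0.2242, 0.017]
ee_rot: [0.439, 3.11, 0.001]
wrist_force: [1.0, 1.1, 0.2]
width: 0.0851
finger_force: 0.0
```

```bash
python3 - <<'E'
from h import *
print(observe()["eef_pos"],observe()["wrist_force"]);go([.503,.2248,.011],[.2753,.9614])
E
```

```text
[0.5041 0.2242 0.017 ] [0.9562 1.1496 0.1726]
slide [0.1206 0.0232 0.599 ] turn [ 0.0046  0.0056 -0.0165]
```

>>> step_arm(
  slide=[
    [0.1,0,0.2],
    [0.1,0,0.45],
    [0.1,0,0.45],
    [0.1,0,0.45],
    [0.1,0,0.45],
    [0.1,0,0.45],
    [0.1,0,0.45],
    [0.1,0,0.45],
    [0.1,0,0.45],
    [0.1,0,0.45],
    [0.1,0,0.45],
  ],
  turn=[
    [0,0,0],
    [0,0,0],
    [0,0,0],
    [0,0,0],
    [0,0,0],
    [0,0,0],
    [0,0,0],
    [0,0,0],
    [0,0,0],
    [0,0,0],
    [0,0,0],
  ],
  claw=[8.5,8.5,8.5,7,6,5,4.5,4.5,4.5,4.5,4.5],
  newtons=30,
)

```text
clock: 11.35
eef_pos: [0.5029, 0.2246, 0.0123]
ee_rot: [0.438, 3.111, 0.0]
wrist_force: [-2.1, -0.5, 6.1]
width: 0.0527
finger_force: 31.4
```

>>> step_arm(
  slide=[
    [0,0,-0.3],
    [0,0,-0.8],
    [0,0,-1.5],
    [0,0,-2.5],
    [0,0,-4],
    [0,0,-6],
    [0,0,-8],
    [0,0,-8],
    [0,0,-8],
    [0,0,-8],
  ],
  turn=[
    [0,0,0],
    [0,0,0],
    [0,0,0],
    [0,0,0],
    [0,0,0],
    [0,0,0],
    [0,0,0],
    [0,0,0],
    [0,0,0],
    [0,0,0],
  ],
  claw=[4.5,4.5,4.5,4.5,4.5,4.5,4.5,4.5,4.5,4.5],
)

```text
clock: 12.18
eef_pos: [0.5026, 0.2244, 0.0917]
ee_rot: [-0.439, -3.111, 0.0]
wrist_force: [-0.2, 0.3, -1.8]
width: 0.0526
finger_force: 31.8
```

```bash
python3 - <<'E'
from h import *
im,d=save("side","s5");o=observe();print(o["eef_pos"],o["wrist_force"],o["width"]);go([.5701,-.1534,.10],[.2753,.9614])
cv2.imwrite("pics/c5.png",cv2.resize(im[190:310,230:370,::-1],(700,600),interpolation=cv2.INTER_CUBIC))
E
```

```text
[0.5021 0.2242 0.0911] [ 0.3483  0.5217 -1.281 ] 0.052601166609522215
slide [-16.9718 -34.4127  -0.8739] turn [-0.0094 -0.0107 -0.0133]
```

>>> step_arm(
  slide=[
    [-1,-2,-0.5],
    [-2.5,-5,-1],
    [-4,-8,-1],
    [-5.5,-11,-1],
    [-7,-14,-1],
    [-8.5,-17,-1],
    [-10,-20,-1],
    [-11.5,-23,-1],
    [-13,-26,-1],
    [-14.5,-29,-1],
    [-16,-32,-1],
    [-16.7,-33.8,-1],
    [-17,-34.4,-1],
    [-17,-34.4,-1],
    [-17,-34.4,-1],
    [-17,-34.4,-1],
  ],
  turn=[
    [0,0,0],
    [0,0,0],
    [0,0,0],
    [0,0,0],
    [0,0,0],
    [0,0,0],
    [0,0,0],
    [0,0,0],
    [0,0,0],
    [0,0,0],
    [0,0,0],
    [0,0,0],
    [0,0,0],
    [0,0,0],
    [0,0,0],
    [0,0,0],
  ],
  claw=[4.5,4.5,4.5,4.5,4.5,4.5,4.5,4.5,4.5,4.5,4.5,4.5,4.5,4.5,4.5,4.5],
)

```text
clock: 13.57
eef_pos: [0.5704, -0.1517, 0.1013]
ee_rot: [-0.436, -3.11, -0.001]
wrist_force: [-1.1, 0.2, -2.0]
width: 0.0523
finger_force: 32.0
```

```bash
python3 - <<'E'
from h import *
o=observe();print(o["eef_pos"],o["wrist_force"],o["width"]);go([.5701,-.1534,.0263],[.2753,.9614])
E
```

```text
[ 0.5704 -0.1517  0.1013] [-1.0872  0.1562 -1.9748] 0.05233174303702585
slide [-0.03   -0.1796  7.4958] turn [ 0.0063 -0.0182 -0.0002]
```

Down to about 4 mm above the plate.

>>> step_arm(
  slide=[
    [0,-0.1,1.5],
    [0,-0.1,3],
    [0,-0.1,4.5],
    [0,-0.1,5.7],
    [0,-0.1,6.6],
    [0,-0.1,6.9],
    [0,-0.1,7.0],
    [0,-0.1,7.0],
    [0,-0.1,7.0],
    [0,-0.1,7.0],
  ],
  turn=[
    [0,0,0],
    [0,0,0],
    [0,0,0],
    [0,0,0],
    [0,0,0],
    [0,0,0],
    [0,0,0],
    [0,0,0],
    [0,0,0],
    [0,0,0],
  ],
  claw=[4.5,4.5,4.5,4.5,4.5,4.5,4.5,4.5,4.5,4.5],
)

```text
clock: 14.4
eef_pos: [0.5715, -0.1542, 0.0328]
ee_rot: [0.438, 3.109, -0.0]
wrist_force: [0.7, -0.5, -1.4]
width: 0.0525
finger_force: 32.0
```

>>> step_arm(
  slide=[
    [0.1,0,0.1],
    [0.1,0,0.2],
    [0.1,0,0.3],
    [0.1,0,0.35],
    [0.1,0,0.4],
    [0.1,0,0.4],
    [0.1,0,0.4],
  ],
  turn=[
    [0,0,0],
    [0,0,0],
    [0,0,0],
    [0,0,0],
    [0,0,0],
    [0,0,0],
    [0,0,0],
  ],
  claw=[4.5,4.5,4.5,4.5,4.5,4.5,4.5],
)

```text
clock: 14.98
eef_pos: [0.5698, -0.1537, 0.0278]
ee_rot: [-0.439, -3.111, -0.0]
wrist_force: [-0.2, -0.4, -1.0]
width: 0.0529
finger_force: 32.0
```

>>> step_arm(
  slide=[
    [0,0,0.04],
    [0,0,0.08],
    [0,0,0.08],
    [0,0,0.08],
  ],
  turn=[
    [0,0,0],
    [0,0,0],
    [0,0,0],
    [0,0,0],
  ],
  claw=[4.5,4.5,4.5,4.5],
)

```text
clock: 15.32
eef_pos: [0.5698, -0.1537, 0.0271]
ee_rot: [-0.438, -3.111, -0.0]
wrist_force: [-0.2, 0.2, -1.1]
width: 0.0528
finger_force: 32.0
```

>>> step_arm(
  slide=[
    [0,0,0.04],
    [0,0,0.08],
    [0,0,0.08],
    [0,0,0.08],
  ],
  turn=[
    [0,0,0],
    [0,0,0],
    [0,0,0],
    [0,0,0],
  ],
  claw=[4.5,4.5,4.5,4.5],
)

```text
clock: 15.65
eef_pos: [0.5698, -0.1537, 0.0263]
ee_rot: [-0.439, -3.111, -0.0]
wrist_force: [-0.2, -0.8, -1.7]
width: 0.0523
finger_force: 32.0
```

>>> step_arm(
  slide=[
    [0,0,0.04],
    [0,0,0.07],
    [0,0,0.07],
    [0,0,0.07],
  ],
  turn=[
    [0,0,0],
    [0,0,0],
    [0,0,0],
    [0,0,0],
  ],
  claw=[4.5,4.5,4.5,4.5],
)

```text
clock: 15.98
eef_pos: [0.5699, -0.1538, 0.0258]
ee_rot: [0.438, 3.111, -0.0]
wrist_force: [-0.5, -0.2, 0.8]
width: 0.0527
finger_force: 32.1
```

Contact. Now I release.

>>> step_arm(
  slide=[
    [0,0,0.02],
    [0,0,0.02],
    [0,0,0.02],
    [0,0,0.02],
    [0,0,0.02],
    [0,0,0.02],
    [0,0,0.02],
    [0,0,0.02],
    [0,0,0.02],
  ],
  turn=[
    [0,0,0],
    [0,0,0],
    [0,0,0],
    [0,0,0],
    [0,0,0],
    [0,0,0],
    [0,0,0],
    [0,0,0],
    [0,0,0],
  ],
  claw=[4.5,4.5,5.4,5.8,6.5,7.5,8.5,8.5,8.5],
  newtons=20,
)

```text
clock: 16.73
eef_pos: [0.5698, -0.1537, 0.0254]
ee_rot: [-0.438, -3.111, -0.0]
wrist_force: [-0.3, -0.6, -0.2]
width: 0.0849
finger_force: 0.0
```

Lift straight up, then move aside towards the tray side at height.

>>> step_arm(
  slide=[
    [0,0,-0.5],
    [0,0,-1.5],
    [0,0,-3],
    [0,0,-6],
    [0,0,-10],
    [0,0,-13],
    [3,4,-15],
    [6,8,-15],
    [9,12,-15],
    [9,16,-15],
    [9,18,-15],
    [9,18,-15],
    [9,18,-15],
  ],
  turn=[
    [0,0,0],
    [0,0,0],
    [0,0,0],
    [0,0,0],
    [0,0,0],
    [0,0,0],
    [0,0,0],
    [0,0,0],
    [0,0,0],
    [0,0,0],
    [0,0,0],
    [0,0,0],
    [0,0,0],
  ],
  claw=[8.5,8.5,8.5,8.5,8.5,8.5,8.5,8.5,8.5,8.5,8.5,8.5,8.5],
)

```text
clock: 17.82
eef_pos: [0.5334, 0.0463, 0.1766]
ee_rot: [0.431, 3.11, 0.001]
wrist_force: [-0.1, -0.5, 0.4]
width: 0.085
finger_force: 0.0
```

```bash
python3 - <<'E'
from h import *
im,d=save("top","t6");sm,_=save("side","s6")
a=cv2.resize(im[195:285,165:380,::-1],(800,335),interpolation=cv2.INTER_CUBIC)
b=cv2.resize(sm[160:280,230:360,::-1],(282,260),interpolation=cv2.INTER_CUBIC)
c=cv2.resize(im[195:285,295:380,::-1],(246,260),interpolation=cv2.INTER_CUBIC)
z=np.zeros((260,800-528,3),np.uint8)
cv2.imwrite("pics/c6.png",np.vstack([a,np.hstack([b,c,z])]))
E
```

```text
(no output)
```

View pics/c6.png

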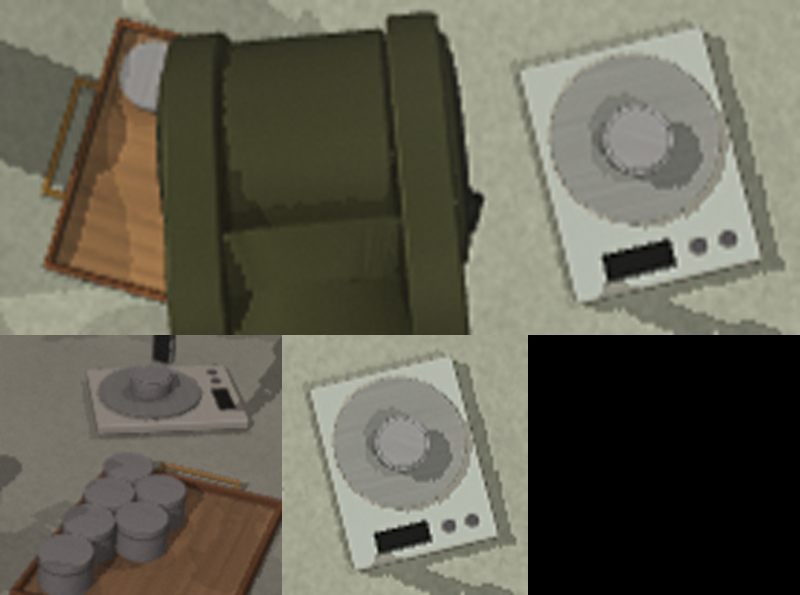

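The tin stands upright at (637,138), with the plate's centre at (637,140). The other tins are unmoved.

```bash
python3 -c "
from bench import *
print(job_done())"
```

```text
the job is handed in; nothing more can be done
None
```

The low tin was slid about 33 mm clear of the other tins at roughly 7 N on its lid (highest reading 7.5 N). I then set it upright in the middle of the scale plate, released it and handed the job in; the other tins looked unmoved.

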